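# Grease the polishing spindle

### The job

Grease the bearings of the polishing spindle: push the yellow lever of the line cock round until it lies in line with the copper pipe, then pump the lubricator's black spring plunger with full strokes until the orange indicator pin has popped fully out of its brass gland. Do not touch the pin itself, let the plunger come right back up at the end, and pick nothing up or shift anything else on the bench.

Things in the scene. Friction and masses are not known exactly. Their poses are not given: they have to be found in the camera images.
- spindle: green cast base, 200 x 400 x 12 mm, bolted down, carrying all below. Origin on the bench, 10 mm to +y of the base's middle; own x to the back (away from the robot at yaw 0), y along the shaft to the felt wheel, z up. On it, own x, y: pump (-0.05, -0.15), cock (-0.05, -0.07), distributor block with the pin (-0.05, 0.04); an 8 mm copper pipe joins them along own y, 46 mm above the bench
- cock (a joint): angle of the cock's lever (rad): 0 = shut, square to the pipe, pointing to the base's own -x (starts at 0 to 0.3); 1.571 = open at its stop, in line with the pipe, pointing to the base's own +y. It opens clockwise seen from above. 1.5 N at the grip moves it; it stays where it is left. While shut, the plunger is locked by the closed line; it is free above 1.3
- cock_pivot (a point): point on the lever's vertical turning axis, at the height of the lever's centre line (94 mm above the bench)
- lever_grip (a point): on the centre line of the lever's yellow round grip, 52 mm from the turning axis; the grip is 16 mm thick (86 to 102 mm above the bench), 22 to 68 mm from the axis; 36 mm of free height to the pipe below
- plunger (a joint): how far the plunger is pressed (m): 0 = up, 0.020 = down on its stop. Pressed slowly it takes 5 N at the top and about 8 N at the bottom, and 6 N more per 0.1 m/s. Only full strokes deliver: less than about 16 mm gives nothing, and the plunger must come right up between strokes, which it does by its spring in 0.3 s once the finger lifts
- plunger_top (a point): centre of the flat top of the plunger's black mushroom knob (33 mm flat, 40 mm across, 14 mm thick), 146 mm above the bench when up; the knob moves straight down
- pin_out (a joint): how far the orange indicator pin stands out (m): 0 at the start, 0.013 to 0.021 when fully out. It stays down through the first full strokes, may lift up to 9 mm in the last but one and comes fully out in the last; the line may be part charged, so about 3 to 6 full strokes are needed. It then stays out; more strokes change nothing
- indicator: the orange indicator pin, 10 mm in diameter, upright in a brass gland 22 mm across on top of the distributor block. Origin on its axis, 1 mm below its top; the gland's rim is 74 mm above the bench
- vase: slim red lacquered vase, 62 mm across, 170 mm high, standing loose at the left or right end of the base. Origin under its centre
- caddy: moss-green lacquered tea caddy with a brass knob, 79 mm across, 106 mm high, standing loose at the right or left end of the base. Origin under its centre
- burnisher: brass burnisher with dark wooden handle and rounded tip, 167 mm long, 18 mm thick, lying loose in front of the base. Origin on the bench under its middle, own y along it towards the tip
- slip: grey slate sharpening slip, 38 x 105 x 11 mm, lying loose in front of the base. Origin under its centre
- shell_tray: wooden tray of mother-of-pearl blanks, 200 x 140 x 30 mm, loose at the right of the bench. Origin under its centre
- guard_top (a point): middle of the top of the grey belt guard, 140 mm above the bench. Other tall parts of the machine: two bearings 128 mm and felt wheel 155 mm high on the shaft line (own x 0.045, own y 0.025 to 0.24), amber grease reservoir 108 mm high, 66 mm across, 80 mm behind the pump; distributor block 62 mm high

How it is judged:
On the way, in this order (a step that is already met when the one before it is completed fails the run):
1. the cock is open, its lever in line with the pipe (value of joint cock above 1.35 rad), for 0.2 s.
2. the indicator pin is fully out (value of joint pin_out above 0.012 m and value of joint cock above 1.35 rad), for 0.2 s.
At the end, for the whole second after the job is handed in: the indicator pin stands at least 12 mm out, the cock's lever is open to at least 1.35 rad (within 13 degrees of the pipe), the plunger is back up to within 2 mm, and vase, caddy, burnisher, slip and tray are within 20 mm of where they stood (all of step 2 and value of joint plunger below 0.002 m and distance of each of vase, caddy, burnisher, slip, shell_tray from where it was at the start of the episode below 0.02 m); the robot touches nothing.
It fails at once if the indicator pin is touched (contact force between any of the fingers, the arm and indicator above 0.5 N).
It fails at once if a loose thing on the bench is shifted or lifted by more than 20 mm (distance of any of vase, caddy, burnisher, slip, shell_tray from where it was at the start of the episode above 0.02 m).
It fails at once if the vase or the caddy is knocked over (angle between any of vase, caddy's own z axis and vertical above 0.4 rad).
It also fails if it takes over 48 s, if anything falls off the work surface, if the arm or the gripper's body presses on something with over 40 N, if the wrist force passes 120 N, or if a joint passes its speed limit or range.

### The arm

A 7-joint arm with a two-finger parallel gripper is mounted at the origin on the work surface. World frame = base frame: x ahead of the robot, y to its left, z up, the work surface at z = 0. Lengths are in m, angles in rad, forces in N, time in s.
With the tool pointing down it reaches from about 0.4 to 0.85 m from the base axis. Payload 4.5 kg.
Tool frame: the origin (TCP) lies at the centre of the arm's flange, where the gripper is bolted on; the fingertips stand nose_length ahead of it and the grasp point (between the pads) lies 147 mm ahead of it (nose_length is the distance from the TCP to the fingertips, in m); z points along the fingers, y is the line along which they close (so a half turn about z gives the same grasp; the last joint's range is limited). The gripper opens to 88 mm and grips with 3 to 60 N. Pads are 18 mm wide; open, the fingers measure 123 mm over their backs; the gripper's body (75 mm by 187 mm) begins 45 mm behind the grasp point.
Start: joints at [-1.241, 0.689, -0.195, 1.565, 0.157, 0.902, -0.215], TCP at [0.182, 0.598, 0.405] pointing down, gripper open.
Joint ranges: [-3.01, 3.01], [-0.46, 2.08], [-1.47, 1.51], [0.13, 2.56], [-1, 4.14], [0.04, 2.09], [-2.66, 2.66]. Speed limits (rad/s): [2.57, 2.57, 3.14, 3.14, 3.14, 3.14, 3.14].

### API

Orientations are given as a unit quaternion [x, y, z, w].
In Python, from plant import * gives the robot as it stands.
- The arm moves only by the tool play_rows, never from a script. Its argument "rows" is a list that holds one entry, the list of rows, each a list of 6 numbers: the shift along the tool's x, y, z normalised to -1 to 1, where 1 is 0.5 m, then the turn, a rotation vector about the tool's x, y, z normalised to -1 to 1, where 1 is 0.5 rad. A call has 1 to 20 rows; each row is the pose to reach, as a shift and turn from the pose commanded when the call began, along the tool's axes at that moment; what a row does not reach only later rows make up. A row lasts 1/12 s, in which the tool goes at most 41.7 mm and 7.16 degrees, less where a joint would pass 70% of its speed; a pose out of reach is approached as far as the arm can. A call with a number of a shift or a turn outside -1 to 1 is refused whole. A call with a gripper value outside its range is refused whole. "claw" is the closure, from 0 (fully open) to 1 (shut), set as the call begins (left out, the last holds). The fingers move at their own pace and stop on an object; "squeeze" is the grip in N (left out, the last holds). Time passes only in rows, so rows that repeat a pose let the fingers close. It gives the time, the measured TCP pose, the force, the opening and the grip force at its end, in the units of the state.
- get_state(): the state, without advancing time (a new reading comes with each control period).
- snapshot(name): name is "scene" or "top"; returns a dict with "pixels" (400x640x3 uint8, blue, green, red), "camera_matrix" (3x3 intrinsics, pixels), "world_to_cam" (4x4, takes a point from world to camera coordinates). Camera axes: x right, y down, z forward; pixel columns grow to the right and rows downward; lengths in m; the calibration is good to about 2 mm. A picture is of the moment at which its call begins. There is no depth.
- finish_job(): hands the job in; it is judged then, once.
The state is a dict: "clock": time; "q": joint angles; "qd": joint speeds; "joint_torque": joint torques, N m; "tool_pos": TCP position; "eef_rot": TCP orientation; "contact_force": force on the tool from outside, world axes, zero at the start; "moment": the same for the moment, N m; "opening": opening from 0.0 (shut) to 1.0 (fully open); "finger_force": force on a finger pad.
Only numpy, scipy, OpenCV 4.12 (cv2) and the standard library are available. Lean on these libraries where they do the work, as an engineer would, in place of code of your own. Each camera call takes 0.05 s, during which the arm holds its last target. There are 200 camera calls.

## Working session

There is one attempt and no reset: what is moved stays moved. The work goes in short steps, Python scripts to look and compute and a tool call to move; the robot and the scene stay as the last step left them, time stands still between calls to the robot, and variables do not carry over. Pictures are saved under pics/ and viewed, at most 10 in all, crops included, and the job is handed in when it is done.

Besides the shell and the picture viewer there is one more tool, called after "Emit:" as a command line: name --argument value ..., lists and objects as JSON in quotes. play_rows: Moves the arm, as the interface text tells. Its arguments: {"type":"object","properties":{"rows":{"type":"array"},"claw":{"type":"number"},"squeeze":{"type":"number"}},"required":["rows"]}

```bash
mkdir -p pics; ls; python3 - <<'E'
from plant import *
import cv2, numpy as np, pickle
s=get_state(); print({k:np.round(v,3).tolist() for k,v in s.items()})
try: print(nose_length)
except Exception as e: print(e)
for n in("scene","top"):
    d=snapshot(n); cv2.imwrite(f"pics/{n}0.png",d["pixels"]); pickle.dump(d,open(f"pics/{n}0.pkl","wb"))
    M=np.array(d["world_to_cam"]); print(n,(-M[:3,:3].T@M[:3,3]).round(3),M[:3,:3].round(2).tolist(),np.array(d["camera_matrix"]).round(1).tolist())
E
```

```text
pics
{'clock': 0.0, 'q': [-1.241, 0.69, -0.195, 1.566, 0.157, 0.903, -0.215], 'qd': [-0.001, 0.002, 0.001, 0.001, 0.0, 0.0, 0.001], 'joint_torque': [-0.0, -52.756, -1.267, -15.343, -0.053, 0.007, 0.0], 'tool_pos': [0.182, 0.598, 0.404], 'eef_rot': [0.147, 0.989, -0.001, -0.0], 'contact_force': [-0.255, 0.196, -0.582], 'moment': [0.024, 0.022, 0.001], 'finger_force': 0.0, 'opening': 1.0}
0.166
scene [ 1.072 -0.315  0.981] [[0.34, 0.94, -0.0], [0.78, -0.28, -0.56], [-0.53, 0.19, -0.83]] [[381.4, 0.0, 321.0], [0.0, 381.4, 204.9], [0.0, 0.0, 1.0]]
top [ 0.252 -0.131  1.491] [[0.01, -1.0, -0.0], [-0.98, -0.01, -0.17], [0.17, 0.0, -0.98]] [[491.4, 0.0, 321.9], [0.0, 491.4, 204.8], [0.0, 0.0, 1.0]]
```

View pics/scene0.png

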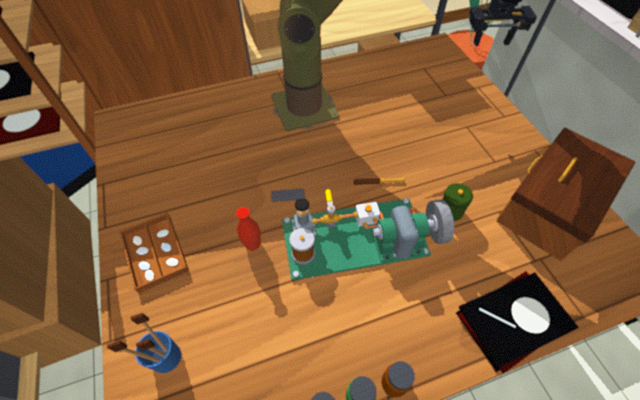

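View pics/top0.png

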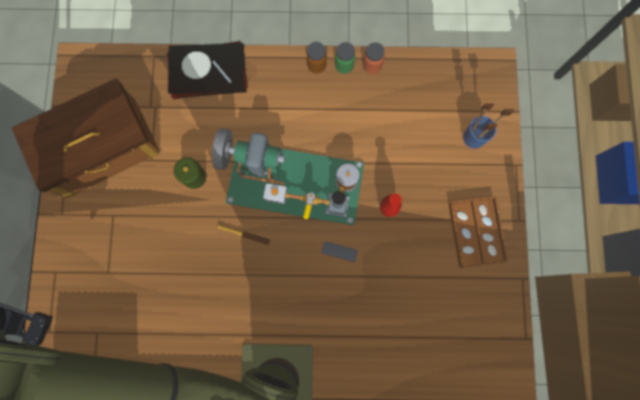

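The top view shows the knob near (338,197), the yellow lever near (308,210), the block at (275,193) and the vase at (391,205). The caddy is at (189,172), with the burnisher at (243,233) and the slip at (340,252) in front. I'll measure these next.

```bash
cat > h.py <<'E'
import numpy as np, cv2, pickle
def ray(d,uv):
    M=np.array(d["world_to_cam"]);K=np.array(d["camera_matrix"]);R=M[:3,:3]
    return -R.T@M[:3,3], R.T@np.linalg.solve(K,[uv[0],uv[1],1.])
def onz(d,uv,z):
    c,r=ray(d,uv); return c+r*(z-c[2])/r[2]
def proj(d,p):
    M=np.array(d["world_to_cam"]);K=np.array(d["camera_matrix"]); q=K@(M[:3,:3]@np.array(p)+M[:3,3]); return q[:2]/q[2]
def blobs(d,lo,hi,roi):
    x0,y0,x1,y1=roi; h=cv2.cvtColor(d["pixels"][y0:y1,x0:x1],cv2.COLOR_BGR2HSV)
    m=cv2.inRange(h,lo,hi); n,l,st,c=cv2.connectedComponentsWithStats(m)
    i=1+np.argmax(st[1:,4]); return c[i]+[x0,y0], st[i,4], (l==i).astype(np.uint8)
E
python3 - <<'E'
from h import *
T=pickle.load(open("pics/top0.pkl","rb"));S=pickle.load(open("pics/scene0.pkl","rb"))
for d,roi,z in((T,(285,190,330,230),.094),(S,(310,180,350,225),.094)):
    c,a,m=blobs(d,(22,150,120),(35,255,255),roi); ys,xs=np.nonzero(m); pts=np.c_[xs,ys].astype(np.float32)
    print("yellow",c,a,onz(d,c,z).round(4)); r=cv2.minAreaRect(pts+np.float32([roi[0],roi[1]])); bp=cv2.boxPoints(r); print([onz(d,p,z)[:2].round(3).tolist() for p in bp])
roi=(210,130,375,235); c,a,m=blobs(T,(55,60,30),(90,255,255),roi)
ys,xs=np.nonzero(m); r=cv2.minAreaRect(np.c_[xs+roi[0],ys+roi[1]].astype(np.float32)); bp=cv2.boxPoints(r); print("base px",bp.round(1).tolist())
for p in bp: print(onz(T,p,.012).round(4))
cv2.imwrite("pics/c1.png",np.vstack([cv2.resize(T["pixels"][135:235,215:375],None,fx=4.5,fy=3,interpolation=cv2.INTER_CUBIC)[:, :],cv2.resize(S["pixels"][180:280,280:440],None,fx=4.5,fy=3,interpolation=cv2.INTER_CUBIC)]))
E
```

```text
yellow [306.70238095 211.83333333] 84 [ 0.4779 -0.082   0.094 ]
[[0.459, -0.069], [0.501, -0.079], [0.497, -0.095], [0.455, -0.085]]
yellow [328.27536232 194.88405797] 69 [ 0.4782 -0.0833  0.094 ]
[[0.456, -0.088], [0.458, -0.071], [0.5, -0.079], [0.498, -0.096]]
base px [[258.5, 187.5], [265.70001220703125, 146.10000610351562], [355.3999938964844, 161.60000610351562], [348.20001220703125, 203.0]]
[0.5651 0.0705 0.012 ]
[0.6976 0.0527 0.012 ]
[ 0.651  -0.2274  0.012 ]
[ 0.52   -0.2056  0.012 ]
```

View pics/c1.png

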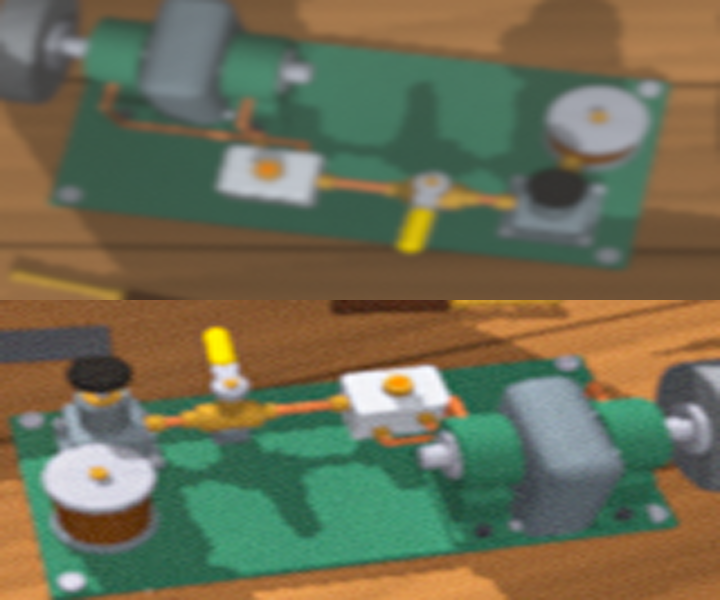

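The crop shows the base's corners, the knob at top px (338.8,197.3) and scene px (302,204), the hub at (311,196), and the pin at (274.6,191). The lever is close to shut.

```bash
python3 - <<'E'
from h import *
T=pickle.load(open("pics/top0.pkl","rb"));S=pickle.load(open("pics/scene0.pkl","rb"))
for p in((353.9,223.3),(226.1,202.7),(363.4,163.3)): print("corner",onz(T,p,.012).round(4))
print("knob",onz(T,(338.8,197.3),.146).round(4),onz(S,(302,203.5),.146).round(4))
print("hub",onz(T,(311,195.5),.1).round(4)); print("pin",onz(T,(274.6,191),.075).round(4),onz(S,(368.4,208.3),.075).round(4))
k=[]
for d,roi in((T,(325,185,352,210)),(S,(292,195,312,212))):
    c,a,m=blobs(d,(0,0,0),(180,255,60),roi); print("dark",c,a,onz(d,c,.142).round(4))
fr=onz(T,(353.9,223.3),.012);fl=onz(T,(226.1,202.7),.012);br=onz(T,(363.4,163.3),.012)
yv=(fl-fr)[:2];yv/=np.linalg.norm(yv);xv=np.array([yv[1],-yv[0]]);print("yaw",np.arctan2(xv[1],xv[0]),np.linalg.norm(fl-fr),np.linalg.norm(br-fr))
mid=(fl+br)[:2]/2; O=mid-0.01*yv; f=lambda x,y:(O+x*xv+y*yv).round(4)
# "Origin 10 mm to +y of base middle"
O=mid+0.01*yv
print("O",O); print("pump",f(-.05,-.15),"cock",f(-.05,-.07),"pin",f(-.05,.04))
for n,roi,lo,hi in(("vase",(375,190,410,220),(0,150,80),(6,255,255)),):
    c,a,m=blobs(T,lo,hi,roi); print(n,c,a,onz(T,c,.12).round(3),onz(T,c,0.17).round(3))
E
```

```text
corner [ 0.4577 -0.223   0.012 ]
corner [0.5164 0.1681 0.012 ]
corner [ 0.6459 -0.2522  0.012 ]
knob [ 0.5116 -0.1725  0.146 ] [ 0.5156 -0.1722  0.146 ]
hub [ 0.5248 -0.0937  0.1   ]
pin [0.5419 0.0143 0.075 ] [0.5487 0.0128 0.075 ]
dark [338.16071429 197.19642857] 112 [ 0.5127 -0.1708  0.142 ]
dark [301.6147541  204.14754098] 122 [ 0.5145 -0.1731  0.142 ]
yaw -0.14891847969740532 0.3954678068532339 0.19042559839535153
O [ 0.58262392 -0.03215195]
pump [ 0.5109 -0.1731] cock [ 0.5228 -0.094 ] pin [0.5391 0.0148]
vase [390.89544236 205.0536193 ] 373 [ 0.496 -0.321  0.12 ] [ 0.487 -0.314  0.17 ]
```

```bash
cat >> h.py <<'E'
from scipy.spatial.transform import Rotation as Ro
YAW=-0.17; PIV=np.array([.5265,-.094]); KNOB=np.array([.513,-.172])
def rows(s,pts):
    R=Ro.from_quat(s["eef_rot"]).as_matrix()
    return ((np.array(pts)-s["tool_pos"])@R/.5).round(3)
def push(s,th,gap=0,r=.050,hy=.0175,hx=.010):
    R=Ro.from_quat(s["eef_rot"]).as_matrix()[:2,:2]
    a=np.pi+YAW-th; d=np.array([np.cos(a),np.sin(a)]); n=np.array([-d[1],d[0]])
    h=abs(n@R[:,1])*hy+abs(n@R[:,0])*hx
    return PIV+r*d+(.008+h+gap)*n
E
python3 - <<'E'
from plant import *
from h import *
s=get_state(); p=push(s,.06,.015); print(p)
print(rows(s,[[*(np.array(s["tool_pos"][:2])+f*(p-s["tool_pos"][:2])),.404] for f in(.5,1)]))
E
```

```text
[ 0.46844241 -0.12263759]
[[-4.840e-01 -6.060e-01  1.000e-03]
 [-9.680e-01 -1.211e+00  2.000e-03]]
```

Emit:
play_rows --rows '[[[-0.04,-0.05,0,0,0,0],[-0.1,-0.12,0,0,0,0],[-0.15,-0.19,0,0,0,0],[-0.2,-0.25,0,0,0,0],[-0.25,-0.31,0,0,0,0],[-0.3,-0.37,0,0,0,0],[-0.35,-0.44,0,0,0,0],[-0.4,-0.5,0,0,0,0],[-0.45,-0.56,0,0,0,0],[-0.484,-0.606,0,0,0,0],[-0.484,-0.606,0,0,0,0]]]' --claw 1 --squeeze 20

```text
clock: 1.02
tool_pos: [0.3267, 0.2314, 0.4043]
eef_rot: [0.152, 0.988, -0.003, -0.0]
contact_force: [-0.3, 0.4, 0.1]
opening: 0.193
finger_force: 0.0
```

Emit:
play_rows --rows '[[[-0.04,-0.05,0,0,0,0],[-0.1,-0.12,0,0,0,0],[-0.15,-0.19,0,0,0,0],[-0.2,-0.25,0,0,0,0],[-0.25,-0.31,0,0,0,0],[-0.3,-0.37,0,0,0,0],[-0.35,-0.44,0,0,0,0],[-0.4,-0.5,0,0,0,0],[-0.45,-0.56,0,0,0,0],[-0.484,-0.606,0,0,0,0],[-0.484,-0.606,0,0,0,0],[-0.484,-0.606,0,0,0,0],[-0.484,-0.606,0,0,0,0]]]'

```text
clock: 2.1
tool_pos: [0.4684, -0.1217, 0.4044]
eef_rot: [0.147, 0.989, 0.001, -0.0]
contact_force: [-0.1, 0.2, -0.9]
opening: 0.004
finger_force: 0.0
```

```bash
python3 - <<'E'
from plant import *
from h import *
s=get_state(); print(s["clock"],s["tool_pos"],s["eef_rot"],s["opening"])
p=push(s,.06,.015)
print(rows(s,[[*p,.257]]))
print(rows(s,[[*push(s,t),.257] for t in np.linspace(.06,1.5,13)]))
S=snapshot("scene"); cv2.imwrite("pics/s2.png",cv2.resize(S["pixels"][110:290,230:470],None,fx=3,fy=3,interpolation=cv2.INTER_CUBIC))
E
```

```text
2.1 [ 0.46844811 -0.12169606  0.40444105] [ 1.46718062e-01  9.89178106e-01  5.49487807e-04 -4.26846240e-04] 0.004097971329514582
[[-0.001 -0.002  0.295]]
[[ 0.001  0.028  0.295]
 [ 0.007  0.04   0.295]
 [ 0.013  0.051  0.295]
 [ 0.016  0.063  0.295]
 [ 0.019  0.075  0.295]
 [ 0.019  0.089  0.295]
 [ 0.018  0.103  0.295]
 [ 0.015  0.117  0.295]
 [ 0.009  0.131  0.295]
 [ 0.001  0.144  0.295]
 [-0.009  0.156  0.295]
 [-0.021  0.167  0.295]
 [-0.034  0.176  0.295]]
```

View pics/s2.png

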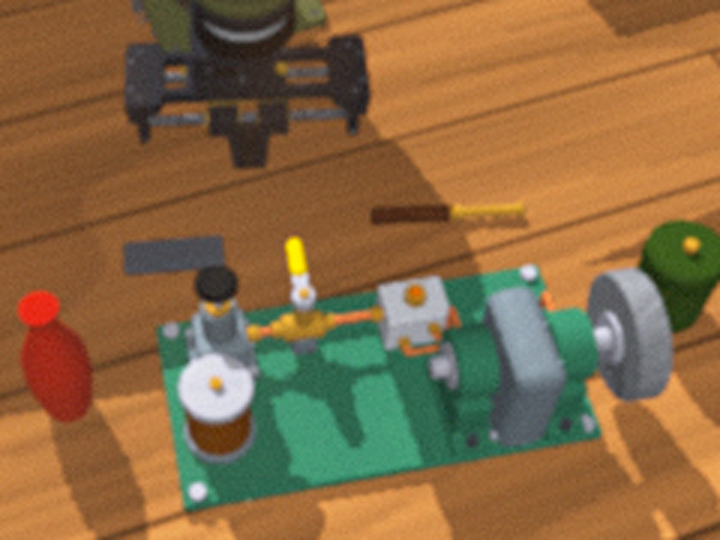

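The gripper is closed and sits above the -y side of the lever, at about px (250,150) in this crop; the scene is undisturbed. I'll descend and push.

Emit:
play_rows --rows '[[[0,-0.002,0.06,0,0,0],[0,-0.002,0.12,0,0,0],[0,-0.002,0.18,0,0,0],[0,-0.002,0.23,0,0,0],[0,-0.002,0.27,0,0,0],[0,-0.002,0.295,0,0,0],[0,-0.002,0.295,0,0,0],[0,-0.002,0.295,0,0,0]]]'

```text
clock: 2.82
tool_pos: [0.4682, -0.1223, 0.2571]
eef_rot: [0.146, 0.989, 0.0, -0.001]
contact_force: [0.2, -0.2, -0.3]
opening: 0.005
finger_force: 0.0
```

Emit:
play_rows --rows '[[[0.001,0.015,0,0,0,0],[0.001,0.03,0,0,0,0],[0.007,0.042,0,0,0,0],[0.013,0.053,0,0,0,0],[0.016,0.065,0,0,0,0],[0.019,0.077,0,0,0,0],[0.019,0.091,0,0,0,0]]]'

```text
clock: 3.4
tool_pos: [0.4721, -0.0775, 0.2574]
eef_rot: [0.148, 0.989, -0.0, -0.0]
contact_force: [0.5, -2.5, 1.5]
opening: 0.007
finger_force: 1.2
```

Emit:
play_rows --rows '[[[-0.001,0.014,0,0,0,0],[-0.004,0.028,0,0,0,0],[-0.01,0.042,0,0,0,0],[-0.018,0.055,0,0,0,0],[-0.028,0.067,0,0,0,0],[-0.04,0.078,0,0,0,0],[-0.053,0.087,0,0,0,0],[-0.053,0.087,0,0,0,0]]]'

```text
clock: 4.07
tool_pos: [0.5124, -0.0425, 0.2572]
eef_rot: [0.147, 0.989, 0.001, 0.001]
contact_force: [0.5, -0.0, -0.2]
opening: 0.005
finger_force: 0.0
```

```bash
python3 - <<'E'
from plant import *
from h import *
T=snapshot("top");S=snapshot("scene")
cv2.imwrite("pics/c3.png",np.vstack([cv2.resize(T["pixels"][155:235,215:375],None,fx=4,fy=3.6,interpolation=cv2.INTER_CUBIC),cv2.resize(S["pixels"][180:260,280:440],None,fx=4,fy=3.6,interpolation=cv2.INTER_CUBIC)]))
E
```

```text
(no output)
```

View pics/c3.png

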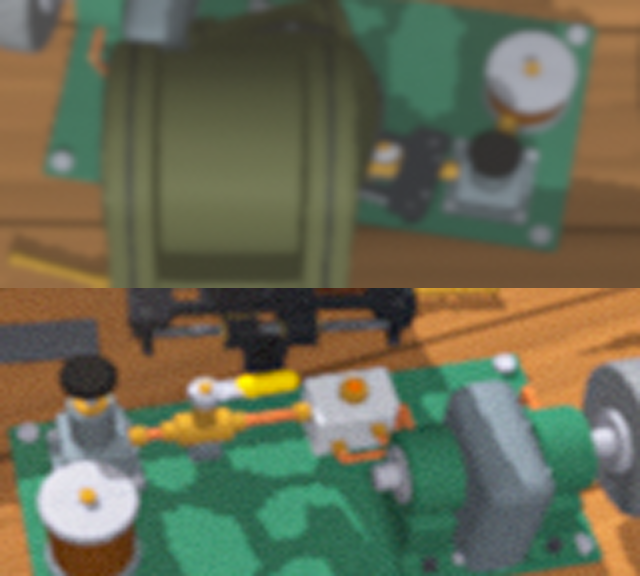

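The lever now lies nearly along the pipe in the scene view, with the grip at about crop px (268,383). I'll measure its angle and work out the move to the knob.

```bash
python3 - <<'E'
from plant import *
from h import *
S=snapshot("scene"); c,a,m=blobs(S,(22,150,120),(35,255,255),(325,195,362,218)); ys,xs=np.nonzero(m)
r=cv2.fitLine(np.c_[xs+325,ys+195].astype(np.float32),cv2.DIST_L2,0,.01,.01).ravel(); p=[onz(S,(r[2]+k*r[0],r[3]+k*r[1]),.094)[:2] for k in(-8,8)]; d=p[1]-p[0]
if d[1]<0:d=-d
g=onz(S,c,.094)[:2]; print(c,a,g,"line th",np.pi+YAW-np.arctan2(d[1],d[0]),"piv th",np.pi+YAW-np.arctan2(*(g-PIV)[::-1]), np.linalg.norm(g-PIV))
s=get_state(); print(s["tool_pos"],rows(s,[[*push(s,1.57),.257],[.48,-.045,.257],[.48,-.045,.36],[*KNOB,.36],[*KNOB,.32],[*KNOB,.292]]))
E
```

```text
[346.61363636 205.95454545] 88 [ 0.53155969 -0.04825271] line th 1.6010664476051935 piv th 1.5109495939457995 0.04602624751873995
[ 0.51084141 -0.04336879  0.25722343] [[-0.007  0.006  0.   ]
 [ 0.058 -0.021  0.   ]
 [ 0.058 -0.021 -0.206]
 [-0.079 -0.245 -0.206]
 [-0.079 -0.245 -0.126]
 [-0.079 -0.245 -0.07 ]]
```

Emit:
play_rows --rows '[[[-0.003,0.002,0,0,0,0],[-0.006,0.003,0,0,0,0],[-0.006,0.003,0,0,0,0],[-0.006,0.003,0,0,0,0]]]'

```text
clock: 4.55
tool_pos: [0.5136, -0.0431, 0.2572]
eef_rot: [0.147, 0.989, 0.0, -0.0]
contact_force: [-1.0, 0.9, 0.2]
opening: 0.003
finger_force: 0.3
```

Emit:
play_rows --rows '[[[0.03,-0.01,0,0,0,0],[0.066,-0.024,0,0,0,0],[0.066,-0.024,-0.06,0,0,0],[0.066,-0.024,-0.13,0,0,0],[0.066,-0.024,-0.19,0,0,0],[0.066,-0.024,-0.206,0,0,0],[0.04,-0.08,-0.206,0,0,0],[0.01,-0.14,-0.206,0,0,0],[-0.03,-0.19,-0.206,0,0,0],[-0.073,-0.248,-0.206,0,0,0],[-0.073,-0.248,-0.206,0,0,0],[-0.073,-0.248,-0.206,0,0,0],[-0.073,-0.248,-0.206,0,0,0]]]'

```text
clock: 5.63
tool_pos: [0.5122, -0.1719, 0.3596]
eef_rot: [0.147, 0.989, 0.0, -0.001]
contact_force: [0.0, 0.4, -0.2]
opening: 0.004
finger_force: 0.0
```

```bash
python3 - <<'E'
from plant import *
from h import *
s=get_state(); print(s["tool_pos"],rows(s,[[*KNOB,.316],[*KNOB,.290]]))
S=snapshot("scene")
c,a,m=blobs(S,(22,150,120),(35,255,255),(325,195,362,218));g=onz(S,c,.094)[:2]
print(c,a,"piv th",np.pi+YAW-np.arctan2(*(g-PIV)[::-1]))
cv2.imwrite("pics/s4.png",cv2.resize(S["pixels"][165:265,270:430],None,fx=4,fy=4,interpolation=cv2.INTER_CUBIC))
E
```

```text
[ 0.51217516 -0.17185809  0.35957185] [[-0.002  0.     0.087]
 [-0.002  0.     0.139]]
[346.94252874 206.10344828] 87 piv th 1.5259684931715545
```

View pics/s4.png

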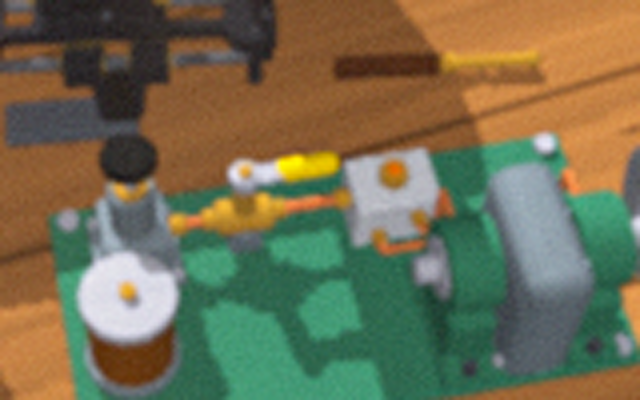

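The lever (crop px 310,165) lies in line with the pipe, and the fingers hang above the knob (128,155). Next is the first stroke.

Emit:
play_rows --rows '[[[-0.002,0,0.05,0,0,0],[-0.002,0,0.085,0,0,0],[-0.002,0,0.1,0,0,0],[-0.002,0,0.115,0,0,0],[-0.002,0,0.13,0,0,0],[-0.002,0,0.139,0,0,0],[-0.002,0,0.139,0,0,0],[-0.002,0,0.139,0,0,0]]]'

```text
clock: 6.35
tool_pos: [0.5129, -0.1706, 0.2925]
eef_rot: [0.146, 0.989, 0.0, -0.001]
contact_force: [-4.1, 2.1, 14.1]
opening: 0.002
finger_force: 7.4
```

Emit:
play_rows --rows '[[[0,0,-0.04,0,0,0],[0,0,-0.072,0,0,0],[0,0,-0.072,0,0,0],[0,0,-0.072,0,0,0],[0,0,-0.072,0,0,0],[0,0,-0.072,0,0,0],[0,0,-0.05,0,0,0],[0,0,-0.035,0,0,0],[0,0,-0.02,0,0,0],[0,0,-0.005,0,0,0],[0,0,0.002,0,0,0],[0,0,0.002,0,0,0],[0,0,0.002,0,0,0]]]'

```text
clock: 7.43
tool_pos: [0.5136, -0.1723, 0.2923]
eef_rot: [0.147, 0.989, -0.001, 0.001]
contact_force: [-5.6, 2.6, 30.3]
opening: 0.005
finger_force: 15.6
```

Emit:
play_rows --rows '[[[0,0,-0.04,0,0,0],[0,0,-0.072,0,0,0],[0,0,-0.072,0,0,0],[0,0,-0.072,0,0,0],[0,0,-0.072,0,0,0],[0,0,-0.072,0,0,0],[0,0,-0.05,0,0,0],[0,0,-0.035,0,0,0],[0,0,-0.02,0,0,0],[0,0,-0.005,0,0,0],[0,0,0,0,0,0],[0,0,0,0,0,0],[0,0,0,0,0,0]]]'

```text
clock: 8.52
tool_pos: [0.5136, -0.1725, 0.2923]
eef_rot: [0.147, 0.989, -0.001, 0.001]
contact_force: [-6.7, 2.0, 31.7]
opening: 0.007
finger_force: 16.0
```

```bash
cat > look.py <<'E'
from plant import *
from h import *
import sys
S=snapshot("scene")
c,a,m=blobs(S,(22,150,120),(35,255,255),(325,195,362,218));g=onz(S,c,.094)[:2]
print("th",np.pi+YAW-np.arctan2(*(g-PIV)[::-1]))
c,a,m=blobs(S,(5,170,120),(20,255,255),(357,195,382,214)); ys=np.nonzero(m)[0]; print("orange",c,a,ys.min()+195,ys.max()+195)
cv2.imwrite(f"pics/{sys.argv[1]}.png",cv2.resize(S["pixels"][175:245,280:400],None,fx=5,fy=5,interpolation=cv2.INTER_CUBIC))
E
python3 look.py s5; python3 - <<'E'
from h import *
S=pickle.load(open("pics/scene0.pkl","rb"))
c,a,m=blobs(S,(5,170,120),(20,255,255),(357,195,382,214)); ys=np.nonzero(m)[0]; print("start",c,a,ys.min()+195,ys.max()+195)
E
```

```text
th 1.5255233673126893
orange [368. 208.] 25 206 210
start [368.16666667 208.125     ] 24 206 211
```

View pics/s5.png

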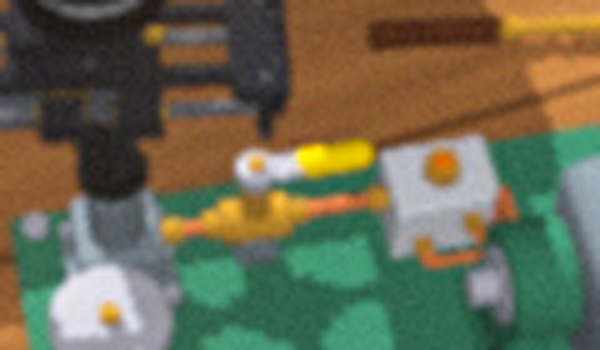

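The plunger reaches its stop and the pin (crop px 442,168) is still down after 3 strokes, so I'll keep pumping.

Emit:
play_rows --rows '[[[0,0,-0.04,0,0,0],[0,0,-0.072,0,0,0],[0,0,-0.072,0,0,0],[0,0,-0.072,0,0,0],[0,0,-0.072,0,0,0],[0,0,-0.072,0,0,0],[0,0,-0.05,0,0,0],[0,0,-0.035,0,0,0],[0,0,-0.02,0,0,0],[0,0,-0.005,0,0,0],[0,0,0,0,0,0],[0,0,0,0,0,0],[0,0,0,0,0,0]]]'

```text
clock: 9.65
tool_pos: [0.5136, -0.1725, 0.2923]
eef_rot: [0.147, 0.989, -0.001, 0.001]
contact_force: [-6.5, 0.8, 32.1]
opening: 0.005
finger_force: 16.0
```

```bash
python3 look.py s6
```

```text
th 1.5213856162219972
orange [367.92592593 207.59259259] 27 205 210
```

Emit:
play_rows --rows '[[[0,0,-0.04,0,0,0],[0,0,-0.072,0,0,0],[0,0,-0.072,0,0,0],[0,0,-0.072,0,0,0],[0,0,-0.072,0,0,0],[0,0,-0.072,0,0,0],[0,0,-0.05,0,0,0],[0,0,-0.035,0,0,0],[0,0,-0.02,0,0,0],[0,0,-0.005,0,0,0],[0,0,0,0,0,0],[0,0,0,0,0,0],[0,0,0,0,0,0]]]'

```text
clock: 10.78
tool_pos: [0.5136, -0.1725, 0.2923]
eef_rot: [0.147, 0.989, -0.001, 0.001]
contact_force: [-6.6, 1.0, 31.4]
opening: -0.0
finger_force: 16.0
```

```bash
python3 look.py s7
```

```text
th 1.5234842079222477
orange [368.225 206.15 ] 40 201 210
```

Emit:
play_rows --rows '[[[0,0,-0.04,0,0,0],[0,0,-0.072,0,0,0],[0,0,-0.072,0,0,0],[0,0,-0.072,0,0,0],[0,0,-0.072,0,0,0],[0,0,-0.072,0,0,0],[0,0,-0.05,0,0,0],[0,0,-0.035,0,0,0],[0,0,-0.02,0,0,0],[0,0,-0.005,0,0,0],[0,0,0,0,0,0],[0,0,0,0,0,0],[0,0,0,0,0,0]]]'

```text
clock: 11.92
tool_pos: [0.5136, -0.1725, 0.2923]
eef_rot: [0.147, 0.989, -0.001, 0.001]
contact_force: [-5.8, 1.2, 31.3]
opening: 0.009
finger_force: 16.0
```

```bash
python3 look.py s8
```

```text
th 1.5234842079222477
orange [368.325 206.05 ] 40 201 210
```

Emit:
play_rows --rows '[[[0,0,-0.04,0,0,0],[0,0,-0.08,0,0,0],[0,0,-0.15,0,0,0],[0,0,-0.2,0,0,0],[0,0,-0.2,0,0,0],[0,0,-0.2,0,0,0],[0,0,-0.2,0,0,0],[0,0,-0.2,0,0,0]]]'

```text
clock: 12.63
tool_pos: [0.5129, -0.1726, 0.3879]
eef_rot: [0.147, 0.989, 0.0, -0.002]
contact_force: [-0.4, -0.0, 0.0]
opening: 0.007
finger_force: 0.0
```

```bash
python3 look.py s9
```

```text
th 1.5239160100614573
orange [368.25       206.16666667] 36 201 210
```

View pics/s9.png

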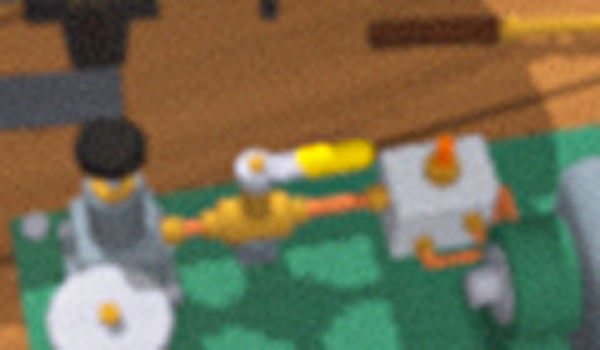

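The pin stands out at crop px (446,150) and did not move on the sixth stroke. The knob is back up at (110,147), the lever is in line, and nothing is touching.

```bash
python3 -c "
from plant import *
print(finish_job())"
```

```text
the job is handed in; nothing more can be done
None
```

The job is handed in at about 13 s of the 48 s limit, with no verdict returned: the cock is open at about 1.52 rad, the pin came out on the fifth full stroke and stayed out through a sixth, the plunger is back up, and I saw nothing else shifted in the last picture, a close-up that leaves out the vase, caddy and tray.

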